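# Hold the jumbo peg open around the display card

### The arm

A 6-joint arm with a two-finger parallel gripper is mounted at the origin on the work surface. World frame = base frame: x ahead of the robot, y to its left, z up, the work surface at z = 0. Lengths are in m, angles in degrees, forces in N, time in s.
With the tool pointing down it reaches from about 0.4 to 0.825 m from the base axis. Payload 7 kg.
Tool frame: the origin (TCP) lies midway between the tips of the shut fingers; the grasp point (between the pads) lies 19 mm behind it; z points along the fingers, y is the line along which they close (so a half turn about z gives the same grasp; the last joint's range is limited). The gripper opens to 88 mm and grips with 3 to 60 N. Pads are 19 mm wide; open, the fingers measure 130 mm over their backs; the gripper's body (78 mm by 193 mm) begins 47 mm behind the grasp point.
Start: joints at [92.424, 20.546, 0.682, 0, -70.136, -16.507], TCP at [0.164, 0.655, 0.227] pointing down, gripper open.
Joint ranges: [-176.03, 176.03], [-82.01, 121.73], [-58.28, 71.71], [-173.87, 95.51], [-174.79, -0.11], [-173.66, 173.66]. Speed limits (degrees/s): [136.94, 136.94, 172.46, 180, 180, 180].

### API

Orientations are given as a 3x3 rotation matrix whose columns are the frame's x, y, z axes.
In Python, from rig import robot gives the robot as it stands. Calls block until the motion is done:
- robot.goto(position, orientation): joint-space move of the TCP to a pose.
- robot.servo_line(position, ori=None, speed=0.15): straight line of the TCP; ori=None keeps the orientation; speed is the mean speed in m/s.
- robot.movej(angles): joint-space move.
- robot.move_gripper(opening): opening from 0.0 (shut) to 1.0 (fully open); the grip force is fixed at half the most; returns when the fingers have stopped.
- robot.dwell(seconds).
- robot.ik(position, orientation): joint angles nearest the present ones, or None.
- robot.grab_frame(name): name is "side" or "top"; returns (picture, depth): 420x560x3 uint8, red, green, blue; 420x560 float32, m along the optical axis (not along the pixel's ray), 0 where there is no reading.
- robot.camera_info(name): a dict with "vfov" (degrees; the focal length in pixels is half the picture's height over the tangent of half this angle, whatever the lens; pixels are square), "cx", "cy" (the principal point, pixels), "view" (4x4, takes a point from world to camera coordinates). Camera axes: x right, y down, z forward; pixel columns grow to the right and rows downward; lengths in m; the calibration is good to about 2 mm. A picture is of the moment at which its call begins. camera_info takes no time and is no camera call.
A pose or a line that the arm cannot do raises robot.Unreachable and nothing moves.
- robot.job_done(): hands the job in; it is judged then, once.
Readings, each from a call of its own:
- robot.read_t(): time.
- robot.read_qpos(): joint angles.
- robot.read_qvel(): joint speeds.
- robot.read_effort(): joint torques, N m.
- robot.read_position(): TCP position.
- robot.read_tcp_rot(): TCP orientation.
- robot.read_force(): force on the tool from outside, world axes, zero at the start.
- robot.read_ft_torque(): the same for the moment, N m.
- robot.read_grip_width(): opening from 0.0 (shut) to 1.0 (fully open).
- robot.read_finger_force(): force on a finger pad.
Only numpy, scipy, OpenCV 4.12 (cv2) and the standard library are available. Lean on these libraries where they do the work, as an engineer would, in place of code of your own. Each camera call takes 0.05 s, during which the arm holds its last target. There are 200 camera calls.

### The job

The display card stands loosely in its metal stand: first swing the stand's lever all the way down to clamp it. Then pick up the big wooden spring peg by its two tails, squeeze it wide open, and hold it gaping around the card's upright edge that faces the robot, one jaw on each side and a good centimetre or more past the edge, with the peg touching neither card nor stand. Do not bend the card or disturb the candles, cup and basket, and finish while still holding the peg open there.

Things in the scene. Friction and masses are not known exactly. Their poses are not given: they have to be found in the camera images.
- stand: Aluminium card stand, fixed to the table (its place differs from start to start, on either side of the middle). Origin: on the table; z up, x along the card, away from the robot, y to the left, across the card. Its block spans x -31 to 41 mm, y -40 to 40 mm, 30 mm tall; two low ribs to 43 mm height flank the card's foot. All else on the stand is given in this frame.
- card_edge (a point): Middle of the card's upright edge that faces the robot, at x -45, y 0, z 75 mm of the stand; its x axis points from this edge into the card, y is across the card (to its left), z up. The card is stiff white board 90 mm long (x), 4 mm thick (y), and its visible top is at 120 mm height; this edge runs from 30 to 120 mm height and overhangs the block by 14 mm.
- card (a joint): Sideways lean of the card about its foot at 30 mm height, rad; 0 upright, springs back (0.5 N m/rad); leaning past 0.15 counts as bent.
- lever (a joint): Clamp lever on the left (+y) side of the stand, rad: 0 = shut, lying level and pointing away from the robot (+x of the stand); grows as it rises, 1.57 = upright. Starts raised at 0.9 to 1.5, stays where it is left, swings stiffly (about 1.5 N at the tip).
- lever_pivot (a point): Point on the lever's hinge axis, at x -22, y 58, z 36 mm of the stand; the axis is along the stand's y. Axes as the stand's.
- lever_tip (a point): Middle of the lever's cross pin. The lever is an 8 mm thick steel rod 65 mm long from the hinge (in the plane y 48 mm of the stand) ending in an 8 mm thick cross pin which runs 20 mm outward (y 48 to 68 mm). Shut, this point is at x 43, y 58, z 36 mm of the stand and the top of the rod is at 40 mm.
- peg_grip (a point): Big wooden spring clothes peg, lying on its side on the table, 30 mm tall as it lies, 132 mm long, 70 g. This point: midway between its tails, half-way up, where to squeeze; x points to the jaws, z up (frame of the peg's left half). Hinge 45 mm ahead, jaw tips 105 mm ahead, tail ends 27 mm behind. Tails closed: 44 mm over the outside here, 53 mm at their ends; fully open: parallel, 28 mm.
- peg_arm (a joint): Opening angle between the two halves of the peg, rad: 0 closed, 0.36 fully open (stop; tails parallel). Its spring takes about 5 N on each tail to start opening and about 10 N to hold it fully open. Fully open, the jaws gape 21 mm at the tips, 14 mm at 20 mm behind the tips, and nothing at the hinge.
- jaw_left (a point): Inner corner of the tip of the peg's left jaw (+y side of the peg), half-way up.
- jaw_right (a point): Inner corner of the tip of the right jaw (-y side), half-way up; closed, the jaws touch.
- figure_near: small yellow wax figure, 34 mm wide, 44 mm tall, between the stand and the peg; bystander, origin under its centre
- figure_far: the same kind of wax figure, at the far side of the table; bystander, origin under its centre
- pillar: ivory pillar candle with a yellow band, 44 mm wide, 55 mm tall (wick 8 mm more), between the stand and the peg; bystander, origin under its centre
- round_candle: flat round candle, 110 mm wide, 22 mm tall, far side; bystander, origin under its centre
- paper_cup: white paper cup, 72 mm wide, 90 mm tall, far side; bystander, origin under its centre
- votive: small red candle, 36 mm wide, 34 mm tall, left side; bystander, origin under its centre
- basket: wicker bowl of wax hearts, 144 mm wide, 45 mm tall, right side; bystander, origin under its centre
There are look-alikes about, which are no part of the job. What is shaped like the stand but blue or red is not meant.

How it is judged:
By the outcome, as a careful person would: the job done as asked, in the order asked, and still so for the second after the job is handed in, while the arm keeps its last pose, push and grip.
It also fails if it takes over 53 s, if anything falls off the work surface, if the arm or the gripper's body presses on something with over 40 N, if the wrist force passes 120 N, or if a joint passes its speed limit or range.

## Working session

There is one attempt and no reset: what is moved stays moved. The work goes in short steps, each a Python script; the robot and the scene stay as the last script left them, time stands still between calls to the robot, and variables do not carry over. Pictures are saved under pics/ and viewed, at most 10 in all, crops included, and the job is handed in when it is done.

```bash
ls; mkdir -p pics; cat > h.py <<'E'
import numpy as np, cv2
from rig import robot
def shot(n,f=None):
    im,d=robot.grab_frame(n)
    if f: cv2.imwrite(f'pics/{f}.png',im[:,:,::-1]); np.save(f'pics/{f}.npy',d)
    return im,d
def K(n):
    c=robot.camera_info(n); return 210/np.tan(np.radians(c['vfov'])/2),c['cx'],c['cy'],np.array(c['view'])
def cloud(n,d):
    f,cx,cy,V=K(n); v,u=np.mgrid[:420,:560]
    P=np.stack([(u-cx)/f*d,(v-cy)/f*d,d,np.ones_like(d)],-1)
    W=(P@np.linalg.inv(V).T)[...,:3]; W[d==0]=np.nan; return W
def proj(n,p):
    f,cx,cy,V=K(n); q=V@np.append(p,1); return np.array([cx+f*q[0]/q[2],cy+f*q[1]/q[2]])
E
python3 - <<'E'
from h import *
for n in('side','top'):
    im,d=shot(n,n+'0'); print(K(n))
    cv2.imwrite(f'pics/{n}0b.png',cv2.resize(im[:,:,::-1],(784,588)))
E
```

```text
pics
(np.float64(379.4881839727091), 280.367977720468, 212.61422670943435, array([[-8.97708154e-01, -4.40589774e-01, -8.49172713e-04,
         4.62291300e-01],
       [-2.78570058e-01,  5.69081707e-01, -7.73656728e-01,
         2.37270894e-01],
       [ 3.41348492e-01, -6.94281399e-01, -6.33604408e-01,
         7.81213038e-01],
       [ 0.00000000e+00,  0.00000000e+00,  0.00000000e+00,
         1.00000000e+00]]))
(np.float64(403.64552929692996), 284.96688006165334, 212.90687224214753, array([[-0.01133344, -0.99975338,  0.01909802, -0.02768551],
       [-0.99100714,  0.00868356, -0.13352692,  0.54051145],
       [ 0.13332816, -0.02043959, -0.99086115,  0.99275844],
       [ 0.        ,  0.        ,  0.        ,  1.        ]]))
```

View pics/top0b.png

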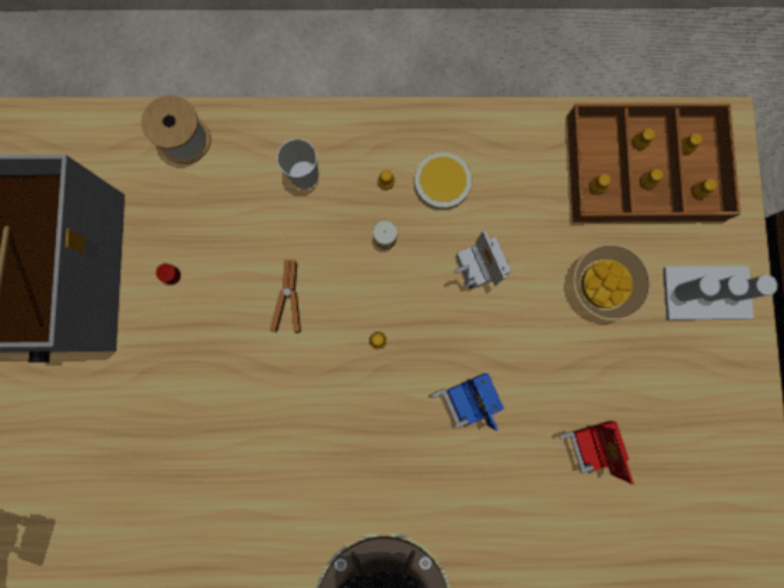

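View pics/side0b.png

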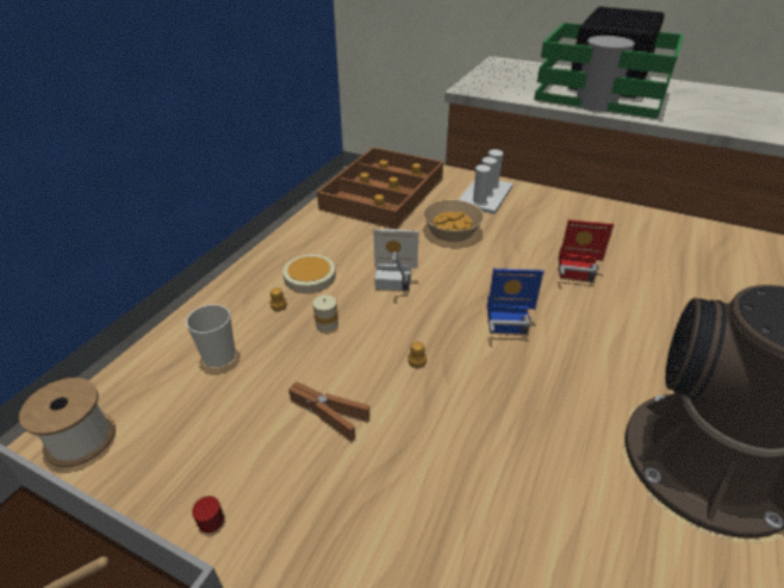

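The top view (784 px wide) shows the candidates. Stand: grey (483,262), blue look-alike (475,400), red look-alike (603,447); I choose grey. Peg: one only, hinge at (287,292), tails (275,330) and (297,330), jaws at (290,262). Bystanders: pillar (385,234), near figure (378,340).

```bash
python3 - <<'E'
from h import *
t=cv2.imread('pics/top0.png'); s=cv2.imread('pics/side0.png')
def cr(im,x,y,w,h,S): return cv2.resize(im[y:y+h,x:x+w],(w*S,h*S),interpolation=cv2.INTER_CUBIC)
a=cr(t,315,155,65,60,6); b=cr(t,180,175,50,75,4)
c=cr(s,255,150,60,70,5)
o=np.zeros((600,800,3),np.uint8); o[:360,:390]=a; o[:300,400:600]=b; o[:0]=0
c=c[:350]; o[:0]=0
o2=np.zeros((600,800,3),np.uint8); o2[:360,:390]=a; o2[:300,395:595]=b; o2[240:590,500:800]=np.where(o2[240:590,500:800]*0==0,c,c); 
cv2.imwrite('pics/crop1.png',o2)
W=cloud('top',np.load('pics/top0.npy')); np.save('pics/W0.npy',W)
# stand region heights
R=W[155:215,315:380].reshape(-1,3); 
for lo,hi in((.022,.036),(.036,.05),(.05,.09),(.09,.13)):
    m=(R[:,2]>lo)&(R[:,2]<hi); print(lo,m.sum(),R[m].mean(0),R[m].min(0),R[m].max(0))
R=W[175:250,180:230].reshape(-1,3); m=(R[:,2]>.02); P=R[m]
print('peg',m.sum(),P.mean(0),np.median(P[:,2]), 'table',np.nanmedian(W[:,:,2][230:300,200:260]))
E
```

```text
0.022 435 [ 0.60900299 -0.18605528  0.02877899] [ 0.56275661 -0.23752057  0.02215544] [ 0.65625447 -0.14124532  0.0354592 ]
0.036 169 [ 0.59749778 -0.18006007  0.04142753] [ 0.56223337 -0.2073258   0.03600916] [ 0.64564687 -0.15119423  0.04949685]
0.05 169 [ 0.59890322 -0.18350913  0.06999315] [ 0.56333545 -0.21001691  0.05061807] [ 0.64692216 -0.14595137  0.08968201]
0.09 210 [ 0.6007918  -0.18201703  0.10751106] [ 0.56328505 -0.20958929  0.09026654] [ 0.64579648 -0.12652229  0.12141382]
peg 458 [0.54890183 0.17309494 0.02827066] 0.028489230668211407 table -0.0014472248960972767
```

View pics/crop1.png

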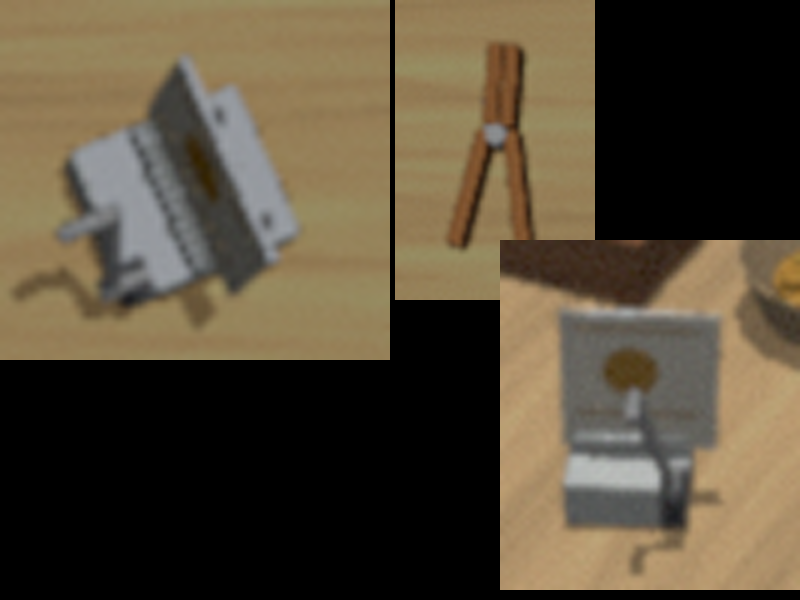

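Crop: the grey stand has its block, ribs and card running from the lower right (235,295, near edge) to the upper left (185,60), with the lever raised and its cross pin at (85,225). The peg is seen at its hinge (495,133) with the tails down. Next I fit both from the depth.

```bash
cat >> h.py <<'E'
def line2(P):
    c=P.mean(0); w,v=np.linalg.eigh(np.cov((P-c).T)); return c,v[:,1]
def stand(n,W,box,lo=.06):
    x0,x1,y0,y1=box
    R=W.reshape(-1,3); R=R[(R[:,0]>x0)&(R[:,0]<x1)&(R[:,1]>y0)&(R[:,1]<y1)]
    C=R[(R[:,2]>lo)&(R[:,2]<.13)][:,:2]
    vx,vy,a,b=cv2.fitLine(C.astype(np.float32),cv2.DIST_WELSCH,.003,.001,.001).ravel()
    d=np.array([vx,vy]); d*=np.sign(d[0]); nn=np.array([-d[1],d[0]]); o=np.array([a,b])
    e=(C-o)@nn; k=abs(e)<.006; s=np.sort((C[k]-o)@d)
    B=R[(R[:,2]>.02)&(R[:,2]<.036)][:,:2]; bx=(B-o)@d; by=(B-o)@nn
    yaw=np.degrees(np.arctan2(d[1],d[0]))
    print(n,'yaw',yaw,'card std',e[k].std(),k.sum(),len(k),'card ext',s[[2,-3]],'blk x',np.percentile(bx,[1,99]),'y',np.percentile(by,[1,99]))
    L=R[(((R[:,:2]-o)@nn)>.03)&(R[:,2]>.045)]
    org=o+d*(s[2]+s[-3])/2
    q=np.c_[(L[:,:2]-org)@d,(L[:,:2]-org)@nn,L[:,2]]
    print(' org',org,'edge',o+d*s[2]); return org,d,nn,q,R
E
python3 - <<'E'
from h import *
W=np.load('pics/W0.npy'); box=(.53,.69,-.26,-.11)
for n in('top','side'):
    Wn=cloud(n,np.load(f'pics/{n}0.npy'))
    org,d,nn,q,R=stand(n,Wn,box)
    q=q[q[:,2].argsort()]; print('lever',len(q)); print(np.round(q[-12:]*1000))
    T=R[R[:,2]>.113]; o=(T[:,:2]-org); print(' card top z',len(T),np.percentile(T[:,2],95),'off',np.median(o@nn), 'low', )
    for lo,hi in((.05,.07),(.07,.09),(.09,.11),(.11,.125)):
        T=R[(R[:,2]>lo)&(R[:,2]<hi)]; e=(T[:,:2]-org)@nn; e=e[abs(e)<.012]; print('  z',lo,len(e),np.median(e))
# peg
for n in('top','side'):
    Wn=cloud(n,np.load(f'pics/{n}0.npy')).reshape(-1,3)
    P=Wn[(Wn[:,0]>.45)&(Wn[:,0]<.65)&(Wn[:,1]>.11)&(Wn[:,1]<.23)&(Wn[:,2]>.018)&(Wn[:,2]<.05)][:,:2]
    c,d=line2(P); d*=np.sign(d[0]); m=np.array([-d[1],d[0]]); s=(P-c)@d; e=(P-c)@m
    print(n,'peg c',c,'ang',np.degrees(np.arctan2(d[1],d[0])),'ext',np.percentile(s,[.5,99.5])*1000)
    for a in np.arange(-.07,.075,.01):
        k=abs(s-a)<.005
        if k.sum()>2: print('  %d n%d lo %.1f hi %.1f med %.1f'%(a*1000,k.sum(),e[k].min()*1000,e[k].max()*1000,np.median(e[k])*1000))
E
```

```text
top yaw 22.24569 card std 0.0010490664480906358 274 336 card ext [-0.03362405  0.05475501] blk x [-0.01975583  0.05191137] y [-0.0415623   0.03795623]
 org [ 0.60421996 -0.19050306] edge [ 0.5633195  -0.20723229]
lever 72
[[  2.  52. 100.]
 [  1.  69. 100.]
 [  0.  48. 100.]
 [  1.  61. 100.]
 [ -1.  57. 101.]
 [ -1.  51. 101.]
 [  1.  50. 101.]
 [ -1.  64. 101.]
 [ -2.  44. 101.]
 [ -2.  68. 102.]
 [  1.  64. 102.]
 [  1.  56. 102.]]
 card top z 83 0.1207211958327752 off -0.0014138719349941968 low
  z 0.05 71 -0.00014874288118345478
  z 0.07 67 -3.8030559063581196e-05
  z 0.09 78 -0.0001453229464317964
  z 0.11 95 -0.0010265263879477588
side yaw 22.383785 card std 0.0017237116626139656 585 638 card ext [-0.04318822  0.04497471] blk x [-0.0412532   0.04141702] y [-0.00155009  0.04751029]
 org [ 0.60210705 -0.19123324] edge [ 0.56134695 -0.20801985]
lever 65
[[ -3.  70. 101.]
 [  3.  57. 101.]
 [  1.  57. 101.]
 [  3.  67. 101.]
 [  1.  53. 102.]
 [  3.  62. 102.]
 [ -2.  58. 102.]
 [  1.  49. 102.]
 [ -3.  63. 102.]
 [ -0.  69. 103.]
 [  0.  64. 103.]
 [ -2.  51. 104.]]
 card top z 9
[... 646 characters left out ...]
lo -9.6 hi 9.4 med -1.3
  50 n36 lo -9.9 hi 10.3 med -0.4
  60 n31 lo -10.1 hi 10.9 med 0.6
  70 n9 lo -9.3 hi 8.1 med -2.0
side peg c [0.54076235 0.17566211] ang -2.8220547002402174 ext [-59.40072504  72.29917879]
  -60 n39 lo -27.0 hi 25.1 med 15.8
  -50 n64 lo -26.6 hi 24.7 med -15.5
  -40 n62 lo -25.3 hi 22.9 med -13.5
  -30 n55 lo -22.5 hi 21.3 med -11.6
  -19 n58 lo -21.9 hi 19.3 med -10.5
  -9 n59 lo -20.4 hi 17.7 med -8.7
  0 n60 lo -17.3 hi 15.6 med -0.9
  10 n65 lo -16.1 hi 13.9 med -1.3
  20 n40 lo -12.6 hi 9.9 med 2.1
  30 n47 lo -11.0 hi 9.0 med 2.7
  40 n41 lo -11.1 hi 8.5 med 0.7
  50 n44 lo -13.0 hi 7.9 med 1.0
  60 n40 lo -13.5 hi 8.4 med 0.6
  70 n33 lo -12.3 hi 8.3 med 1.3
```

Measurements agree between cameras:

| Item | Estimate |
|---|---|
| Stand origin | (.603, -.191), yaw 22.3° |
| Card | upright |
| Lever tip (stand frame) | (0, 58, 97), so the lever is at about 1.22 rad (length 65, as given) |
| Peg grip | (.510, .176), yaw about -3° |

I do the lever first.

```bash
cat >> h.py <<'E'
ORG=np.array([.6032,-.1909,0]); YAW=np.radians(22.3)
RS=np.array([[np.cos(YAW),-np.sin(YAW),0],[np.sin(YAW),np.cos(YAW),0],[0,0,1]])
def S(x,y,z): return ORG+RS@(np.array([x,y,z])/1000)
t=np.radians(22); s_,c_=np.sin(t),np.cos(t)
def RL(sg):
    y=np.array([sg,0,0.]); z=np.array([0,-s_,-c_]); return RS@np.c_[np.cross(y,z),y,z]
def F(): return np.array(robot.read_force())
E
python3 - <<'E'
from h import *
q0=np.array(robot.read_qpos())
best=min(((abs(np.array(q)-q0).max(),sg) for sg in(1,-1) if (q:=robot.ik(S(-40,58,190),RL(sg))) is not None))
sg=best[1]; print(best); R=RL(sg)
robot.move_gripper(0.0)
robot.goto(S(-40,58,190),R); print(robot.read_t(),F())
robot.servo_line(S(-40,58,89))
for a in np.arange(1.22,.59,-.1):
    px,pz=-22+65*np.cos(a),36+65*np.sin(a)
    robot.servo_line(S(px-23,58,pz-8),speed=.08); f=F(); print(round(a,2),f.round(1))
    if np.linalg.norm(f)>30: break
p=np.array(robot.read_position()); robot.servo_line(p+[0,0,.045])
a=.6;robot.servo_line(S(-22+65*np.cos(a)-8,58,36+65*np.sin(a)+22)); print('t',robot.read_t(),F())
shot('side','s1'); shot('top','t1')
Wn=cloud('top',np.load('pics/t1.npy'))
im=cv2.imread('pics/s1.png')[130:250,220:350]; cv2.imwrite('pics/s1c.png',cv2.resize(im,None,fx=5,fy=5,interpolation=2)[:600,:])
E
```

```text
(np.float64(75.22170418773027), -1)
4.625 [ 1.00494965 -0.32753804  0.03556733]
1.22 [-0.4 -0.1 -0.8]
1.12 [-0.2  0.5  0.8]
1.02 [ 0.6 -1.1  0.5]
0.92 [-0.1  0.2  0.2]
0.82 [ 0.1  0.5 -0. ]
0.72 [ 0.2  0.5 -0. ]
0.62 [1.3 1.1 1. ]
t 8.0667 [-0.64929689  0.2505543   0.57008214]
```

View pics/s1c.png

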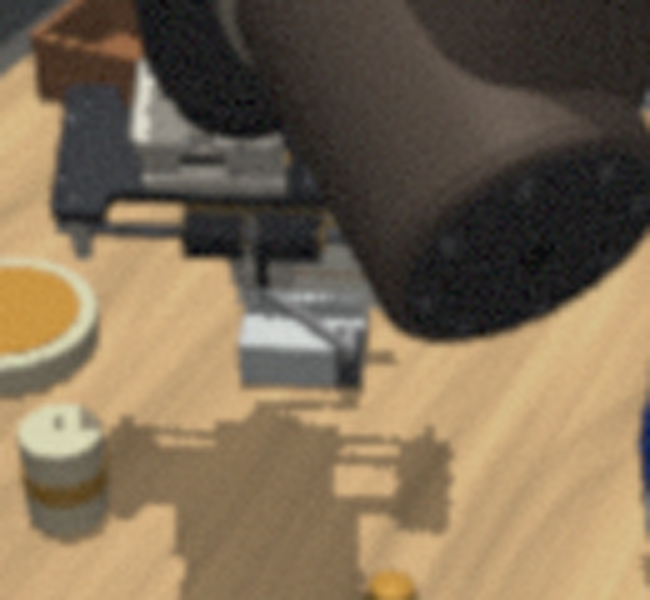

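The side crop shows the lever lowered to about 0.6 rad (pin near (245,285), hinge (350,350)). The finger is above it and the card is untouched. Next I press it down.

```bash
python3 - <<'E'
from h import *
for a in np.arange(.6,-.001,-.1):
    px,pz=-22+65*np.cos(a),36+65*np.sin(a)
    robot.servo_line(S(px-8,58,pz+4+4),speed=.08); f=F(); print(round(a,2),f.round(1))
z=44
while z>34:
    z-=1; robot.servo_line(S(35,58,z),speed=.03); f=F(); print(z,f.round(1),(np.array(robot.read_position())[2]*1000).round(1))
    if f[2]>8 or np.linalg.norm(f)>25: break
robot.servo_line(S(35,60,160),speed=.2); print(robot.read_t())
p=S(35,58,160)+[0,.18,.08]; robot.servo_line(p,speed=.3)
im,d=shot('side','s2'); im2,d2=shot('top','t2')
R=cloud('side',d).reshape(-1,3); q=(R-ORG)@RS*1000
L=q[(q[:,1]>44)&(q[:,1]<72)&(q[:,0]>-35)&(q[:,0]<60)&(q[:,2]>15)&(q[:,2]<110)]
for x in range(-30,55,10):
    k=abs(L[:,0]-x)<5
    if k.any(): print(x,k.sum(),L[k,2].max().round(1),np.median(L[k,1]).round(1))
a=cv2.resize(cv2.imread('pics/s2.png')[140:220,250:330],(400,400),interpolation=2); b=cv2.resize(cv2.imread('pics/t2.png')[150:215,310:375],(400,400),interpolation=2)
cv2.imwrite('pics/c2.png',np.hstack([a,b])); print(robot.read_t())
E
```

```text
0.6 [-0.4  0.3  0.3]
0.5 [0.9 0.3 1.3]
0.4 [0.3 0.9 1.1]
0.3 [0.7 1.1 0.5]
0.2 [1.1 0.2 0.2]
0.1 [ 0.5 -0.1  0.6]
0.0 [-0.1  0.9 -0.2]
43 [ 0.5 -0.8  0.4] 43.1
42 [-0.6 -1.4  1.5] 42.1
41 [-2.1 -0.4  5.6] 41.4
40 [-1.8  0.7  8. ] 40.8
39 [-2.4 -0.8 10.7] 40.3
12.0
-30 5 42.6 49.3
-20 11 41.7 50.0
-10 12 41.0 47.3
0 8 41.7 48.5
10 12 40.2 48.9
20 7 40.7 48.7
30 7 42.0 48.3
40 21 42.2 54.1
50 2 37.3 65.5
12.9
```

View pics/c2.png

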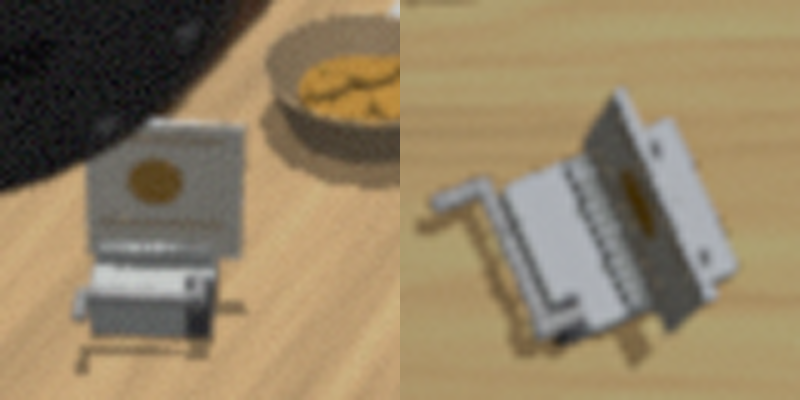

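The crop shows the lever lying level along the block (top view rod from (560,310) to (480,190)). Its top is at about 40–41 mm and the press met a hard stop, so it is shut. Now the peg.

```bash
cat >> h.py <<'E'
def RD(yaw,sg):
    x=sg*np.array([np.cos(yaw),np.sin(yaw),0]); z=np.array([0,0,-1.]); return np.c_[x,np.cross(z,x),z]
E
python3 - <<'E'
from h import *
g=np.array([.510,.1763,0]); yw=np.radians(-3.1); q0=np.array(robot.read_qpos())
best=[]
for sg in(1,-1):
    q=robot.ik(g+[0,0,.10],RD(yw,sg)); q2=robot.ik(S(-180,0,80),RD(YAW,sg))
    print(sg,None if q is None else np.round(q),None if q2 is None else np.round(q2))
    if q is not None and q2 is not None: best.append((abs(np.array(q)-q0).max(),sg))
sg=min(best)[1]; open('sg','w').write(str(sg)); R=RD(yw,sg)
robot.move_gripper(1.0)
robot.goto(g+[0,0,.10],R)
robot.servo_line(g+[0,0,.025]); robot.servo_line(g+[0,0,.004],speed=.05); print(F().round(1))
robot.move_gripper(0.0); print('w',robot.read_grip_width()*88,robot.read_finger_force(),F().round(1))
robot.dwell(.2)
robot.servo_line(g+[0,0,.09],speed=.12)
print('w',robot.read_grip_width()*88,robot.read_finger_force(),F().round(1),robot.read_t(),robot.read_position())
im,d=shot('side','s3'); im2,d2=shot('top','t3')
a=cv2.resize(cv2.imread('pics/s3.png')[200:320,190:290],(400,480),interpolation=2); b=cv2.resize(cv2.imread('pics/t3.png')[140:260,150:250],(400,480),interpolation=2)
cv2.imwrite('pics/c3.png',np.hstack([a,b]))
E
```

```text
1 [ 40.  15. -26.   0. -49.  47.] [ -9.  13. -31.   0. -45. 121.]
-1 [  40.   15.  -26.    0.  -49. -133.] [ -9.  13. -31.   0. -45. -59.]
[-0.2 -0.2 -0.2]
w 27.16457457154933 29.674504101276398 [-0.8  0.1  2. ]
w 27.418182422695615 29.668521881103516 [ 0.1 -0.6 -0.6] 18.7667 [0.50947465 0.17604711 0.08930687]
```

View pics/c3.png

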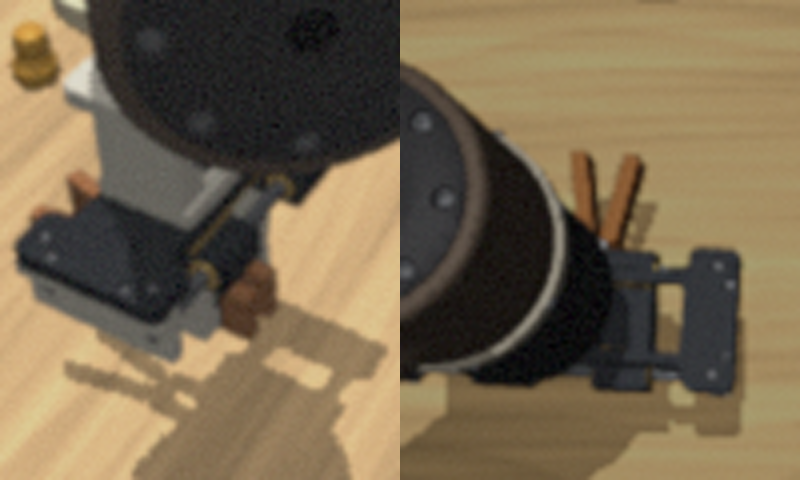

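The peg is held and gaping: in the top crop the jaw tips are at (582,153) and (632,157). I measure the jaw tips in the tool frame, then carry.

```bash
cat >> h.py <<'E'
def jaws(n,d,xmin=.045):
    sg=int(open('sg').read()); p=np.array(robot.read_position()); R=np.array(robot.read_tcp_rot())
    q=(cloud(n,d).reshape(-1,3)-p)@R*1000; q[:,0]*=sg; q[:,1]*=sg; q[:,2]*=-1   # x to jaws, y left?, z up
    q[:,1]*=-1
    q=q[(q[:,0]>xmin*1000)&(q[:,0]<125)&(abs(q[:,1])<30)&(q[:,2]>-8)&(q[:,2]<40)]
    print(n,len(q),'z',np.percentile(q[:,2],[5,50,95]).round(1),'xmax',np.sort(q[:,0])[-4:].round(1))
    for a in range(50,115,10):
        k=abs(q[:,0]-a)<5
        for s in(1,-1):
            m=k&(q[:,1]*s>0)
            if m.any(): y=q[m,1]; print('  x',a,'yside',s,m.sum(),y.min().round(1),y.max().round(1),'xm',q[m,0].max().round(1))
E
python3 - <<'E'
from h import *
for n,f in(('top','t3'),('side','s3')): jaws(n,np.load(f'pics/{f}.npy'))
E
```

```text
top 272 z [ 0.6 23.2 26.9] xmax [107.1 107.2 107.3 108.1]
  x 50 yside -1 7 -10.7 -5.1 xm 54.8
  x 60 yside 1 6 1.7 5.5 xm 64.5
  x 60 yside -1 28 -13.5 -2.1 xm 63.8
  x 70 yside 1 25 3.0 13.5 xm 74.9
  x 70 yside -1 33 -15.7 -3.8 xm 74.9
  x 80 yside 1 24 4.5 14.0 xm 83.9
  x 80 yside -1 27 -17.8 -6.3 xm 84.7
  x 90 yside 1 26 6.3 16.7 xm 95.0
  x 90 yside -1 28 -19.6 -9.2 xm 94.9
  x 100 yside 1 29 7.5 17.9 xm 105.0
  x 100 yside -1 28 -22.0 -10.7 xm 104.9
  x 110 yside 1 6 9.4 18.3 xm 108.1
  x 110 yside -1 5 -21.8 -12.2 xm 107.1
side 75 z [10.1 25.8 27.9] xmax [104.  104.7 104.9 104.9]
  x 80 yside -1 1 -10.0 -10.0 xm 84.8
  x 90 yside 1 5 7.3 10.9 xm 94.5
  x 90 yside -1 22 -18.6 -8.6 xm 94.3
  x 100 yside 1 12 8.5 18.8 xm 104.9
  x 100 yside -1 35 -22.3 -10.8 xm 104.9
```

```bash
python3 - <<'E'
from h import *
q=(np.load('pics/W0.npy').reshape(-1,3)-ORG)@RS*1000
k=(q[:,0]>-280)&(q[:,0]<-50)&(abs(q[:,1])<140)&(q[:,2]>15); b=q[k]; print('obst',k.sum(), b.min(0).round() if k.any() else '', b.max(0).round() if k.any() else '')
sg=int(open('sg').read()); R=RD(YAW,sg)
p=np.array(robot.read_position()); robot.servo_line([p[0],p[1],.2],speed=.2)
robot.goto(S(-190,1.7,190),R); robot.servo_line(S(-190,1.7,77),speed=.15)
print(robot.read_t(),robot.read_grip_width()*88,F().round(1))
im,d=shot('side','s4'); im2,d2=shot('top','t4')
jaws('top',d2);jaws('side',d)
for n,dd in(('top',d2),('side',d)):
    r=(cloud(n,dd).reshape(-1,3)-ORG)@RS*1000
    c=r[(r[:,0]>-60)&(r[:,0]<50)&(abs(r[:,1])<12)&(r[:,2]>55)&(r[:,2]<125)]
    print(n,'card y med',np.median(c[:,1]).round(2),'xmin',np.percentile(c[:,0],[1,99]).round(1))
    e=c[c[:,0]<-30]; print('  edge y',len(e),np.median(e[:,1]).round(2))
a=cv2.resize(cv2.imread('pics/s4.png')[120:220,240:340],(400,400),interpolation=2); b=cv2.resize(cv2.imread('pics/t4.png')[150:260,310:420],(400,400),interpolation=2)
cv2.imwrite('pics/c4.png',np.hstack([a,b]))
E
```

```text
obst 865 [-268. -140.   17.] [-84. 140. 122.]
22.1 27.09240849115618 [-0.4 -0.6 -1.7]Traceback (most recent call last):
  File "<stdin>", line 9, in <module>
  File "h.py", line 45, in jaws
    print(n,len(q),'z',np.percentile(q[:,2],[5,50,95]).round(1),'xmax',np.sort(q[:,0])[-4:].round(1))
                       ~~~~~~~~~~~~~^^^^^^^^^^^^^^^^^^
    return _quantile_unchecked(
        a, q, axis, out, overwrite_input, method, keepdims, weights)
    return _ureduce(a,
                    func=_quantile_ureduce_func,
    ...<5 lines>...
                    overwrite_input=overwrite_input,
                    method=method)
    r = func(a, **kwargs)
    result = _quantile(arr,
                       quantiles=q,
    ...<2 lines>...
                       out=out,
                       weights=wgt)
    slices_having_nans = np.isnan(arr[-1, ...])
                                  ~~~^^^^^^^^^
IndexError: index -1 is out of bounds for axis 0 with size 0
```

```bash
python3 - <<'E'
from h import *
a=cv2.resize(cv2.imread('pics/s4.png')[110:230,240:340],(400,480),interpolation=2); b=cv2.resize(cv2.imread('pics/t4.png')[130:250,310:410],(400,480),interpolation=2)
cv2.imwrite('pics/c4.png',np.hstack([a,b]))
q=(np.load('pics/W0.npy').reshape(-1,3)-ORG)@RS*1000
for y0 in range(-140,140,20):
    b=q[(q[:,0]>-260)&(q[:,0]<-50)&(q[:,1]>y0)&(q[:,1]<y0+20)&(q[:,2]>15)]
    if len(b)>2: print(y0,len(b),b.min(0).round(),b.max(0).round())
for n in('side','top'):
    d=np.load(f'pics/{n[0]}4.npy')
    r=(cloud(n,d).reshape(-1,3)-ORG)@RS*1000
    c=r[(r[:,0]>-60)&(r[:,0]<50)&(abs(r[:,1])<12)&(r[:,2]>55)&(r[:,2]<125)]
    print(n,'card',len(c),np.median(c[:,1]).round(2),np.percentile(c[:,0],[1,99]).round(1))
    try: jaws(n,d)
    except Exception as e: print('none')
E
```

```text
-140 50 [-155. -140.   35.] [ -84. -129.   46.]
60 59 [-254.   74.   23.] [-182.   80.   33.]
80 227 [-253.   80.   19.] [-182.  100.   34.]
100 260 [-259.  100.   17.] [-178.  120.  122.]
120 246 [-254.  120.   20.] [-182.  140.   46.]
side card 648 0.12 [-44.8  42.6]
side 334 z [-0.9 19.2 27. ] xmax [105.9 105.9 106.2 106.3]
  x 50 yside 1 42 0.2 16.7 xm 54.8
  x 50 yside -1 8 -10.4 -0.1 xm 54.3
  x 60 yside 1 37 3.5 15.1 xm 64.7
  x 60 yside -1 13 -13.5 -1.1 xm 64.9
  x 70 yside 1 37 8.6 18.2 xm 74.8
  x 70 yside -1 12 -13.0 -4.1 xm 73.3
  x 80 yside 1 39 6.1 17.9 xm 84.6
  x 80 yside -1 19 -18.8 -3.8 xm 84.4
  x 90 yside 1 39 10.8 19.8 xm 94.9
  x 90 yside -1 16 -15.7 -6.8 xm 94.7
  x 100 yside 1 39 11.1 21.1 xm 104.9
  x 100 yside -1 22 -20.2 -8.2 xm 103.8
  x 110 yside 1 9 11.8 17.8 xm 106.3
  x 110 yside -1 2 -15.0 -12.7 xm 105.8
top card 297 -0.2 [-43.   45.5]
none
```

View pics/c4.png

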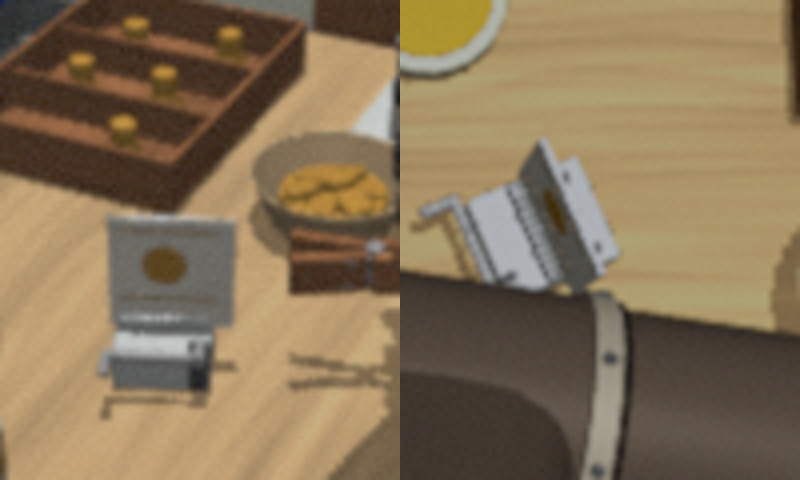

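Side view: the peg is held level, to the right of the stand and facing the card edge ((232,270) in the crop). The top view is blocked by the arm. I advance to just short of the edge and measure the jaw centre against the card in the same pictures.

```bash
cat >> h.py <<'E'
def rel(N=6):
    J=[];C=[]
    for _ in range(N):
        im,d=robot.grab_frame('side'); r=(cloud('side',d).reshape(-1,3)-ORG)@RS*1000; r=r[~np.isnan(r[:,0])]
        p=(np.array(robot.read_position())-ORG)@RS*1000
        q=r-p; tip=106
        J.append(r[(q[:,0]>60)&(q[:,0]<115)&(abs(q[:,1])<26)&(q[:,2]>19)&(q[:,2]<33)&(abs(r[:,1])>4.5)])
        C.append(r[(r[:,0]>-60)&(r[:,0]<50)&(abs(r[:,1])<4.5)&(r[:,2]>45)&(r[:,2]<125)])
    J=np.vstack(J);C=np.vstack(C); print('tcp',p.round(1),'card y',np.median(C[:,1]).round(2),'x0',np.percentile(C[:,0],1).round(1),'jaw xmax',np.percentile(J[:,0],99.5).round(1),'top z',np.median(J[:,2]).round(1))
    for a in(75,85,95,103):
        k=abs(J[:,0]-p[0]-a)<4; L=J[k&(J[:,1]>0),1]; R=J[k&(J[:,1]<0),1]
        if len(L)>4 and len(R)>4: print(a,len(L),len(R),'L',np.percentile(L,[5,50,95]).round(1),'R',np.percentile(R,[5,50,95]).round(1),'ctr',((np.median(L)+np.median(R))/2).round(2))
    return im
E
python3 - <<'E'
from h import *
robot.servo_line(S(-163,0,77),speed=.1); rel(); print(robot.read_t())
E
```

```text
tcp [-1.633e+02  1.000e-01  7.700e+01] card y 0.09 x0 -45.1 jaw xmax -57.7 top z 101.9
75 75 62 L [ 5.8 13.6 16.8] R [-16.5  -8.4  -5. ] ctr 2.61
85 69 70 L [10.4 15.7 18.3] R [-14.4  -9.   -6.2] ctr 3.35
95 68 77 L [10.7 17.3 20. ] R [-18.9 -11.6  -7.6] ctr 2.86
103 73 66 L [10.7 18.  21.6] R [-18.8 -12.7  -9.4] ctr 2.62
22.9167
```

```bash
python3 - <<'E'
from h import *
robot.servo_line(S(-163,-1.2,77),speed=.05); f0=F()
robot.servo_line(S(-136,-1.2,77),speed=.05); print(f0.round(1),F().round(1))
im=rel(); print(robot.read_t(),robot.read_grip_width()*88,robot.read_finger_force())
cv2.imwrite('pics/c5.png',cv2.resize(im[:,:,::-1][130:230,250:350],(600,600),interpolation=2))
E
```

```text
[-0.6 -0.  -0.9] [-0.2 -0.  -0.4]
tcp [-136.2   -1.2   77.1] card y 0.06 x0 -44.1 jaw xmax -30.7 top z 102.0
75 69 65 L [ 5.9 12.4 15.3] R [-14.6  -8.3  -6.1] ctr 2.08
85 68 73 L [ 7.9 14.2 17.8] R [-17.8 -10.4  -7.3] ctr 1.89
24.1583 27.217904701865788 29.668501317501068
```

View pics/c5.png

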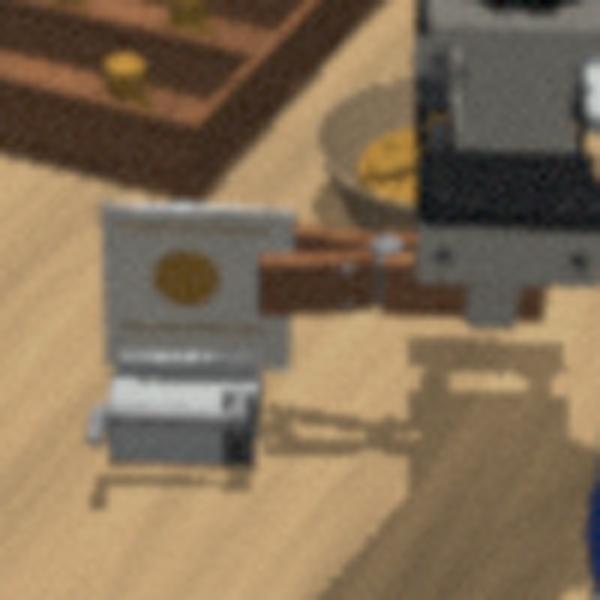

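The side crop shows the left jaw tip at (260,285), about 15 mm past the card edge at (293,285). The right jaw is behind the card, the card is straight, contact force is zero and the grip holds at the open stop. Handing in.

```bash
python3 -c "
from h import *
print(robot.job_done())"
```

```text
the job is handed in; nothing more can be done
None
```

I clamped the lever shut and handed the job in at about 24 s, with the peg held wide open around the card's near edge, about 14 mm past it on each side, with no contact seen in the last picture or the force reading.

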